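# Clear the cigar roller's bench into its trays

### The job

Tidy the roller's bench: put both glue jars in the pink basket, both black-handled brass punches in the dark wooden tray and the wooden tamper in the pale green tub. Set each one down gently, without dropping it, so that it stands upright on the floor of its tray, and leave the steel cup and the band spool where they are.

Things in the scene. Friction and masses are not known exactly. Their poses are not given: they have to be found in the camera images.
- jar_a: Glue jar A: a small amber glass glue jar with a white screw cap, a plain upright cylinder 44 mm in diameter and 55 mm high, the top 17 mm being the cap; about 0.11 kg. Origin: centre of its underside; z up. The two jars are alike.
- jar_b: Glue jar B: a small amber glass glue jar with a white screw cap, a plain upright cylinder 44 mm in diameter and 55 mm high, the top 17 mm being the cap; about 0.11 kg. Origin: centre of its underside; z up. The two jars are alike.
- punch_a: Punch A: a cap punch standing upright: a round brass foot 40 mm in diameter and 14 mm high, above it a straight stem 26 mm in diameter up to 68 mm, brass to 24 mm and a black handle above; about 0.16 kg. Origin: centre of its underside; z up. The two punches are alike.
- punch_b: Punch B: a cap punch standing upright: a round brass foot 40 mm in diameter and 14 mm high, above it a straight stem 26 mm in diameter up to 68 mm, brass to 24 mm and a black handle above; about 0.16 kg. Origin: centre of its underside; z up. The two punches are alike.
- tamper: Tamper: a pale wooden block, 36 mm (its x) by 64 mm (its y) and 20 mm high, with an upright grip rib on top, 20 mm thick (its x) by 50 mm long (its y), from 20 up to 62 mm above the bench; about 0.14 kg. Origin: centre of its underside; z up. Its x axis is within 0.4 rad of the world's x at the start.
- pink_basket: Pink plastic basket with white slots: a square open tray fixed to the bench, outside 130 x 130 mm and 24 mm high, walls and floor 5 mm thick (inside 120 x 120 mm, 19 mm deep). Origin: centre of its underside, on the bench; x and y run along its sides, z up. The glue jars belong here. It stands left, right or beyond the loose things, turned up to 0.3 rad.
- wood_tray: Dark mahogany tray with brass corner studs: a square open tray fixed to the bench, outside 130 x 130 mm and 24 mm high, walls and floor 5 mm thick (inside 120 x 120 mm, 19 mm deep). Origin: centre of its underside, on the bench; x and y run along its sides, z up. The punches belong here. It stands left, right or beyond the loose things, turned up to 0.3 rad.
- green_tub: Pale green plastic tub: a square open tray fixed to the bench, outside 130 x 130 mm and 24 mm high, walls and floor 5 mm thick (inside 120 x 120 mm, 19 mm deep). Origin: centre of its underside, on the bench; x and y run along its sides, z up. The tamper belongs here. It stands left, right or beyond the loose things, turned up to 0.3 rad.
- steel_cup: Open steel cup standing among the things, 54 mm across the rim, 42 mm high, loose; to be left alone. Origin: centre of its underside.
- band_spool: Spool with red flanges 52 mm in diameter, a cream core and a black hub, 38 mm high, standing on end, loose; to be left alone. Origin: centre of its underside.
Mind the look-alikes: they are no part of the job. Leave any turquoise look-alike of the punch_a alone. Several things look just like the tamper: the one meant starts farthest to the robot's left.

How it is judged:
By the outcome, as a careful person would: the job done as asked, in the order asked, and still so for the second after the job is handed in, with the robot touching nothing.
It also fails if it takes over 128 s, if anything falls off the work surface, if the arm or the gripper's body presses on something with over 40 N, if the wrist force passes 120 N, or if a joint passes its speed limit or range.

### The arm

A 6-joint arm with a two-finger parallel gripper is mounted at the origin on the work surface. World frame = base frame: x ahead of the robot, y to its left, z up, the work surface at z = 0. Lengths are in m, angles in rad, forces in N, time in s.
With the tool pointing down it reaches from about 0.35 to 0.775 m from the base axis. Payload 5.5 kg.
Tool frame: the origin (TCP) lies midway between the tips of the shut fingers; the grasp point (between the pads) lies behind it (env.grip_point_offset is the z of the grasp point in the tool frame, in m); z points along the fingers, y is the direction in which the jaws open and shut (so a half turn about z gives the same grasp; the last joint's range is limited). The gripper opens to 85 mm and grips with 20 to 120 N. Pads are 22 mm wide; open, the fingers measure 114 mm over their backs; the gripper's body (76 mm by 85 mm) begins 54 mm behind the grasp point. The pads swing forward as they close: fully open they stand 13 mm farther back than shut.
Start: joints at [0.974, 0.313, 0.046, 1.304, 0, 1.431], TCP at [0.254, 0.516, 0.231] pointing down, gripper open.
Joint ranges: [-2.76, 2.76], [-0.86, 1.69], [-1.03, 1.26], [-2.2, 2.34], [-1.47, 1.5], [-3.14, 3.14]. Speed limits (rad/s): [2.57, 2.57, 3.14, 3.14, 3.14, 3.14].

### API

Orientations are given as a unit quaternion [w, x, y, z].
In Python, from workcell import env, viewer gives the robot as it stands. The module is installed in compiled form; this text tells all that it offers.
- The arm moves only by the shell command python3 -m inch 'ROWS' [OPENING] [FORCE]. ROWS is JSON, a list of rows, each a list of 2 entries, a list of its own where there are three numbers: the shift along the tool's x, y, z in m, then the turn about the tool's z in degrees. In form: [[[tx, ty, tz], spin], ...]. A call has 1 to 5 rows; each row is the pose to reach, as a shift and turn from the pose measured when the call began, along the tool's axes at that moment; what a row does not reach only later rows make up. A row lasts 1/12 s, in which the tool goes at most 41.7 mm and 7.16 degrees, less where a joint would pass 70% of its speed; a pose out of reach is approached as far as the arm can. A call with a gripper value outside its range is refused whole. OPENING is the closure, from 0 (fully open) to 1 (shut), set as the call begins (- or left out, the last holds). The fingers move at their own pace and stop on an object; FORCE is the grip in N (left out, the last holds). Time passes only in rows, so rows that repeat a pose let the fingers close. It gives the time, the measured TCP pose, the force and the opening at its end, in the units of the state.
- env.get_state(): the state, without advancing time (a new reading comes with each control period).
- viewer.read_camera(name): name is "side" or "top"; returns a dict with "image" (480x640x3 uint8, red, green, blue), "depth" (480x640 float32, m along the optical axis (not along the pixel's ray), 0 where there is no reading), "vertical_fov" (degrees; the focal length in pixels is half the picture's height over the tangent of half this angle, whatever the lens; pixels are square), "cx", "cy" (the principal point, pixels), "R" (3x3) and "t" (3): a world point X has camera coordinates R X + t. Camera axes: x right, y down, z forward; pixel columns grow to the right and rows downward; lengths in m; the calibration is good to about 2 mm. A picture is of the moment at which its call begins.
- env.hand_in(): hands the job in, once; it reports no verdict.
The state is a dict: "clock": time; "joint_pos": joint angles; "qvel": joint speeds; "tau": joint torques, N m; "tcp_pos": TCP position; "orientation": TCP orientation; "wrist_force": force on the tool from outside, world axes, zero at the start; "ft_torque": the same for the moment, N m; "finger_gap": finger opening in m.
Only numpy, scipy, OpenCV 4.12 (cv2) and the standard library are available. Lean on these libraries where they do the work, as an engineer would, in place of code of your own. Each camera call takes 0.05 s, during which the arm holds its last target. There are 200 camera calls.

## Working session

There is one attempt and no reset: what is moved stays moved. The work goes in short steps, Python scripts to look and compute and a shell command to move; the robot and the scene stay as the last step left them, time stands still between calls to the robot, and variables do not carry over. Pictures are saved under pics/ and viewed, on a budget of 14 in all, crops included, one or two more only if the job needs it, and the job is handed in when it is done.

```bash
mkdir -p pics; cat > h.py <<'E'
import numpy as np, cv2
from workcell import env, viewer
def cam(n):
    c=viewer.read_camera(n); c['f']=240/np.tan(np.radians(c['vertical_fov'])/2); return c
def world(c,u,v,z=None):
    r=np.array([(u-c['cx'])/c['f'],(v-c['cy'])/c['f'],1.]); R=np.array(c['R']);t=np.array(c['t'])
    o=-R.T@t; d=R.T@r
    if z is None: s=c['depth'][int(round(v)),int(round(u))]
    else: s=(z-o[2])/d[2]
    return o+s*d
E
python3 - <<'E'
from h import *
for n in('top','side'):
    c=cam(n); cv2.imwrite(f'pics/{n}0.png',c['image'][:,:,::-1]); np.savez(f'{n}0.npz',**c)
    print(n,c['f'],np.round(c['R'],3).tolist(),np.round(c['t'],3))
s=env.get_state(); print(s, env.grip_point_offset)
E
```

```text
top 473.6164292651961 [[0.06, -0.998, 0.006], [-0.976, -0.06, -0.208], [0.208, 0.006, -0.978]] [-0.012  0.512  1.05 ]
side 560.0547691582702 [[0.918, -0.395, 0.015], [-0.257, -0.625, -0.737], [0.301, 0.673, -0.676]] [-0.472  0.177  1.215]
{'clock': 0.1, 'joint_pos': array([ 9.74440638e-01,  3.13924505e-01,  4.50745455e-02,  1.30359155e+00,
       -4.36114668e-06,  1.43121480e+00]), 'qvel': array([-0.00057772, -0.00116425,  0.00174824, -0.0020243 , -0.00136036,
        0.00266139]), 'tau': array([ 2.71379613e-03, -4.81724918e+01,  2.99243885e+01,  1.27058389e-02,
       -9.04857075e-05,  5.88062207e-06]), 'tcp_pos': array([0.25334596, 0.51566614, 0.23049111]), 'orientation': array([-2.93869076e-04,  2.26406705e-01,  9.74032508e-01, -7.68312762e-04]), 'wrist_force': array([ 0.26499494, -0.94993421, -0.65449902]), 'ft_torque': array([-0.01156545,  0.01186206, -0.03524837]), 'finger_gap': 0.08562127534388887} -0.0187
```

View pics/top0.png

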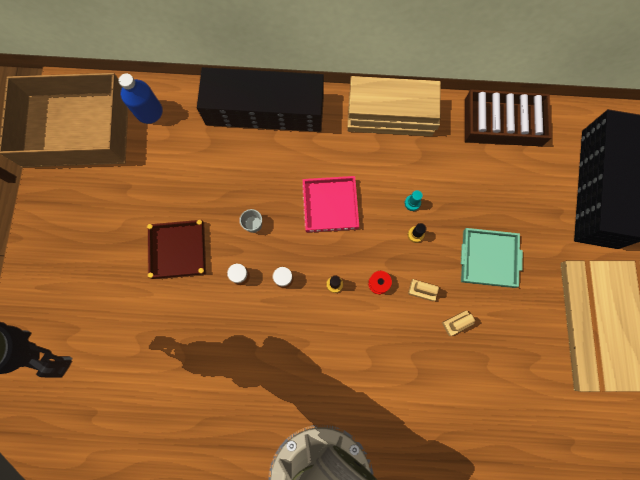

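View pics/side0.png

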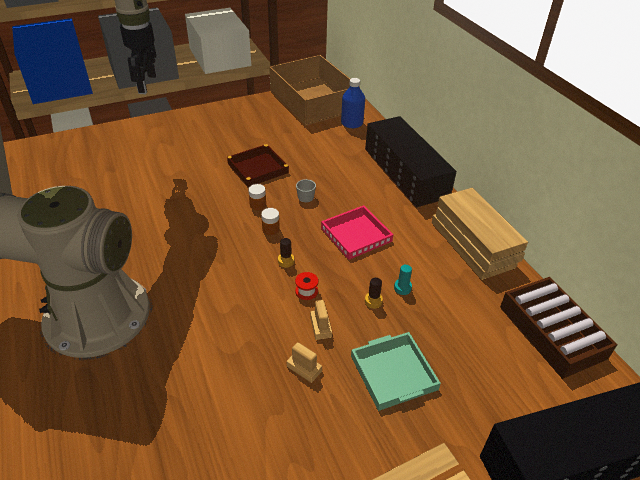

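Top view: the white caps at (237,273) and (283,277) are the jars. Black-handled punches are at (335,284) and (417,233); the one at (414,200) is a turquoise decoy. Tamper candidates are (424,290) and (460,323), and the robot's left is image left, so I choose (424,290). The cup is at (251,220) and the spool at (380,283). Next is one close crop to check the choice, plus measuring.

```bash
python3 - <<'E'
from h import *
c=dict(np.load('top0.npz')); 
R,t=c['R'],c['t']; vv,uu=np.mgrid[:480,:640]
d=c['depth']; P=np.stack([(uu-c['cx'])/c['f']*d,(vv-c['cy'])/c['f']*d,d],-1)
W=(P-t)@R; np.save('W.npy',W)
z=W[...,2]
print('bench z',np.median(z[300:340,200:400]))
m=((z>.012)&(d>0)).astype(np.uint8); m[:170]=0; m[335:]=0; m[:,:140]=0; m[:,540:]=0
n,l,st,ce=cv2.connectedComponentsWithStats(m)
for i in range(1,n):
    if st[i,4]<20: continue
    k=l==i; w=W[k]; zt=np.percentile(w[:,2],95); top=w[w[:,2]>zt-.006]
    (cx,cy),r=cv2.minEnclosingCircle(top[:,:2].astype(np.float32)); rr=cv2.minAreaRect(top[:,:2].astype(np.float32))
    ra=cv2.minAreaRect(w[:,:2].astype(np.float32))
    print(np.round(ce[i]),st[i,4],'zt %.3f'%zt,'cent',np.round(top[:,:2].mean(0),4),'circ %.4f %.4f r%.4f'%(cx,cy,r),'rect',np.round(rr[0],4),np.round(rr[1],3),round(rr[2],1),'all',np.round(ra[0],4),np.round(ra[1],3),round(ra[2],1))
im=c['image'][180:345,220:500,::-1]; cv2.imwrite('pics/crop1.png',cv2.resize(im,None,fx=2.8,fy=2.8,interpolation=cv2.INTER_CUBIC))
E
```

```text
bench z 1.789609465390121e-05
[331. 203.] 576 zt 0.027 cent [0.6312 0.0123] circ 0.6326 0.0138 r0.0902 rect [0.6321 0.0138] [0.132 0.13 ] 7.1 all [0.6321 0.014 ] [0.133 0.131] 6.9
[414. 200.] 235 zt 0.069 cent [ 0.6492 -0.1893] circ 0.6494 -0.1896 r0.0131 rect [ 0.6491 -0.1899] [0.024 0.024] 31.4 all [ 0.6476 -0.188 ] [0.037 0.032] 49.9
[250. 219.] 228 zt 0.044 cent [0.5723 0.2025] circ 0.5724 0.2009 r0.0272 rect [0.5721 0.201 ] [0.053 0.051] 8.6 all [0.5721 0.201 ] [0.053 0.051] 8.6
[175. 249.] 700 zt 0.027 cent [0.4936 0.3789] circ 0.4957 0.3766 r0.0914 rect [0.496  0.3775] [0.131 0.132] 8.7 all [0.4962 0.3776] [0.132 0.132] 8.7
[417. 232.] 229 zt 0.070 cent [ 0.5693 -0.1988] circ 0.5695 -0.1995 r0.0128 rect [ 0.5701 -0.1989] [0.022 0.023] 22.3 all [ 0.5673 -0.1973] [0.036 0.033] 48.1
[493. 257.] 810 zt 0.027 cent [ 0.5196 -0.3793] circ 0.5213 -0.3797 r0.0909 rect [ 0.5208 -0.3793] [0.147 0.131] 87.3 all [ 0.521  -0.3797] [0.147 0.132] 87.0
[238. 274.] 340 zt 0.058 cent [0.4407 0.2187] circ 0.4410 0.2193 r0.0221 rect [0.4414 0.2184] [0.041 0.042] 6.0 all [0.4409 0.2182] [0.043 0.042] 6.1
[283. 277.] 322 zt 0.058 cent [0.4401 0.1142] circ 0.4403 0.1139 r0.0219 rect [0.4397 0.114 ] [0.043 0.041] 50.4 all [0.4393 0.1139] [0.042 0.043] 1.6
[380. 281.] 383 zt 0.041 cent [ 0.4434 -0.1134] circ 0.4437 -0.1137 r0.0260 rect [ 0.4429 -0.1137] [0.05  0.049] 3.5 all [ 0.4428 -0.114 ] [0.05 0.05] 2.1
[335. 283.] 197 zt 0.070 cent [ 0.4345 -0.0077] circ 0.4344 -0.0078 r0.0129 rect [ 0.4348 -0.0079] [0.024 0.023] 53.6 all [ 0.4331 -0.0076] [0.033 0.036] 2.5
[424. 290.] 428 zt 0.064 cent [ 0.4325 -0.2181] circ 0.4340 -0.2190 r0.0250 rect [ 0.4327 -0.2188] [0.05 0.02] 77.7 all [ 0.4326 -0.2186] [0.063 0.036] 77.3
[459. 322.] 454 zt 0.064 cent [ 0.3598 -0.3007] circ 0.3614 -0.3012 r0.0251 rect [ 0.3603 -0.3018] [0.02  0.049] 29.3 all [ 0.36   -0.3012] [0.036 0.064] 29.5
```

View pics/crop1.png

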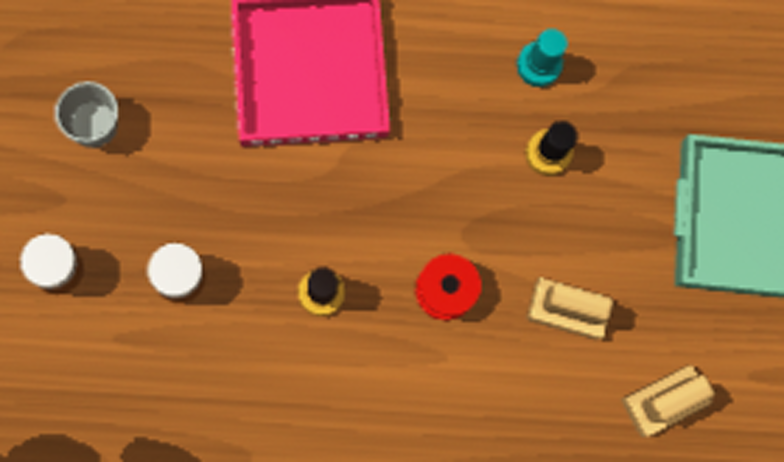

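Crop shows the chosen tamper at crop (572,307) = full (424,290), left of its twin at crop (670,400). Both punches have black handles; the turquoise one at crop (545,58) is not the target. Now a helper to work out the shifts.

```bash
cat > go.py <<'E'
import sys, numpy as np
from workcell import env
from scipy.spatial.transform import Rotation as Ro
def rep(x,y,z,jaw=None):
    s=env.get_state(); q=s['orientation']; R=Ro.from_quat([*q[1:],q[0]]).as_matrix(); p=np.array(s['tcp_pos'])
    j=np.degrees(np.arctan2(R[1,1],R[0,1])); sp=0 if jaw is None else -((jaw-j+90)%180-90)
    print('t%.2f'%s['clock'],'p',np.round(p,4),'jaw %.1f'%j,'tilt',np.round(R[:2,2],3),'F',np.round(s['wrist_force'],1),'gap %.4f'%s['finger_gap'])
    print('shift mm',np.round(R.T@(np.array([x,y,z])-p)*1000,1),'spin %.1f'%sp)
rep(*map(float,sys.argv[1:]))
E
python3 go.py .441 .2187 .13 97
```

```text
t0.10 p [0.2533 0.5157 0.2305] jaw 63.8 tilt [-0.001 -0.001] F [ 0.3 -0.9 -0.7] gap 0.0856
shift mm [-299.4 -183.6  100.7] spin -33.2
```

```bash
python3 -m inch '[[[-0.035,-0.021,0.01],-7],[[-0.07,-0.042,0.02],-14],[[-0.105,-0.063,0.03],-21],[[-0.14,-0.084,0.04],-27],[[-0.17,-0.10,0.05],-33]]' 0 40; python3 go.py .441 .2187 .13 97
```

```text
clock: 0.52
tcp_pos: [0.3573, 0.3563, 0.1824]
orientation: [-0.001, -0.06, 0.998, -0.001]
wrist_force: [-0.2, 0.7, 0.9]
finger_gap: 0.0855
t0.52 p [0.3573 0.3563 0.1824] jaw 96.8 tilt [-0.001 -0.001] F [-0.2  0.7  0.9] gap 0.0855
shift mm [ -66.8 -146.5   52.5] spin -0.2
```

```bash
python3 -m inch '[[[-0.0165,-0.0365,0.013],0],[[-0.0335,-0.073,0.026],0],[[-0.05,-0.11,0.039],0],[[-0.0668,-0.1465,0.0525],0],[[-0.0668,-0.1465,0.0525],0]]' ; python3 go.py .441 .2187 .015 97; python3 -c "
from h import *
c=cam('side');cv2.imwrite('pics/s1.png',cv2.resize(c['image'][120:280,170:370,::-1],None,fx=3.5,fy=3.5,interpolation=2))"
```

```text
clock: 0.93
tcp_pos: [0.4425, 0.2135, 0.1276]
orientation: [-0.002, -0.056, 0.998, -0.002]
wrist_force: [0.0, 0.1, 0.2]
finger_gap: 0.0854
t0.93 p [0.4425 0.2135 0.1276] jaw 96.5 tilt [-0.003 -0.004] F [0.  0.1 0.2] gap 0.0854
shift mm [  0.5   5.8 112.6] spin -0.5
```

View pics/s1.png

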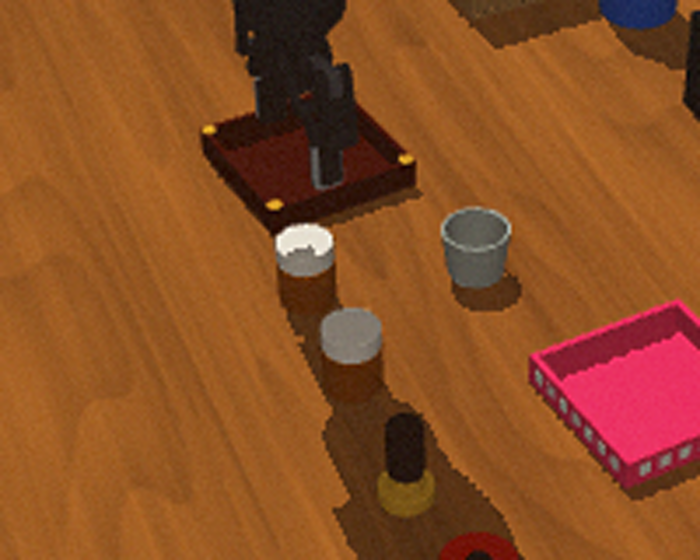

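The side crop shows the open fingers above and behind jar A at crop (305,260), with the path down clear. Descending.

```bash
python3 -m inch '[[[0.0005,0.0058,0.025],-0.5],[[0.0005,0.0058,0.05],-0.5],[[0.0005,0.0058,0.07],-0.5],[[0.0005,0.0058,0.085],-0.5],[[0.0005,0.0058,0.085],-0.5]]' ; python3 go.py .441 .2187 .015 97
```

```text
clock: 1.4
tcp_pos: [0.4371, 0.2207, 0.0404]
orientation: [-0.005, -0.061, 0.998, -0.002]
wrist_force: [-1.0, -0.2, -1.3]
finger_gap: 0.0854
t1.40 p [0.4371 0.2207 0.0404] jaw 97.1 tilt [-0.01  -0.004] F [-1.  -0.2 -1.3] gap 0.0854
shift mm [-3.9 -2.4 25.4] spin 0.1
```

```bash
python3 -m inch '[[[-0.002,-0.0012,0.01],0],[[-0.0039,-0.0024,0.018],0],[[-0.0039,-0.0024,0.0254],0],[[-0.0039,-0.0024,0.0254],0],[[-0.0039,-0.0024,0.0254],0]]' ; python3 go.py .441 .2187 .015 97
```

```text
clock: 1.82
tcp_pos: [0.4409, 0.2187, 0.0149]
orientation: [-0.005, -0.061, 0.998, -0.002]
wrist_force: [0.7, -0.2, 0.3]
finger_gap: 0.0852
t1.82 p [0.4409 0.2187 0.0149] jaw 97.0 tilt [-0.01  -0.005] F [ 0.7 -0.2  0.3] gap 0.0852
shift mm [-0.1 -0.  -0.1] spin 0.0
```

```bash
for i in 1 2; do python3 -m inch '[[[0,0,0],0],[[0,0,0],0],[[0,0,0],0],[[0,0,0],0],[[0,0,0],0]]' 1 40; done; python3 -m inch '[[[0,0,-0.015],0],[[0,0,-0.04],0],[[0,0,-0.075],0],[[0,0,-0.1],0],[[0,0,-0.1],0]]'; python3 go.py .660 .0174 .125 97
```

```text
clock: 2.23
tcp_pos: [0.4414, 0.219, 0.0156]
orientation: [-0.004, -0.061, 0.998, -0.002]
wrist_force: [-0.4, 0.4, 4.1]
finger_gap: 0.0429
clock: 2.65
tcp_pos: [0.4414, 0.2189, 0.0156]
orientation: [-0.005, -0.061, 0.998, -0.002]
wrist_force: [-0.8, 0.3, 1.5]
finger_gap: 0.0437
clock: 3.07
tcp_pos: [0.4455, 0.2204, 0.1205]
orientation: [-0.0, -0.062, 0.998, -0.001]
wrist_force: [1.5, 0.3, -1.3]
finger_gap: 0.0433
t3.07 p [0.4455 0.2204 0.1205] jaw 97.1 tilt [-0.001 -0.002] F [ 1.5  0.3 -1.3] gap 0.0433
shift mm [-187.9 -227.8   -4.4] spin 0.1
```

```bash
python3 -m inch '[[[-0.015,-0.018,0],0],[[-0.038,-0.046,0],0],[[-0.061,-0.074,0],0],[[-0.084,-0.102,0],0],[[-0.107,-0.13,0],0]]';  python3 -m inch '[[[-0.023,-0.028,0],0],[[-0.046,-0.056,0],0],[[-0.063,-0.077,0],0],[[-0.075,-0.091,0],0],[[-0.08,-0.097,0],0]]';python3 go.py .660 .0174 .045 97
```

```text
clock: 3.48
tcp_pos: [0.5682, 0.1034, 0.1197]
orientation: [-0.001, -0.062, 0.998, -0.001]
wrist_force: [0.9, 0.5, -0.1]
finger_gap: 0.0433
clock: 3.9
tcp_pos: [0.6609, 0.0145, 0.118]
orientation: [-0.001, -0.06, 0.998, -0.001]
wrist_force: [-0.0, 0.2, -0.9]
finger_gap: 0.0429
t3.90 p [0.6609 0.0145 0.118 ] jaw 96.9 tilt [-0.003 -0.002] F [-0.   0.2 -0.9] gap 0.0429
shift mm [ 0.4  3.1 73. ] spin -0.1
```

```bash
python3 -m inch '[[[0,0.001,0.015],0],[[0,0.003,0.033],0],[[0,0.003,0.053],0],[[0.0004,0.003,0.068],0],[[0.0004,0.003,0.073],0]]'; python3 go.py .660 .0174 .022 97; python3 -c "
from h import *
c=cam('side');cv2.imwrite('pics/s2.png',cv2.resize(c['image'][120:290,280,:][:1,:] if 0 else c['image'][120:290,280:440,::-1],None,fx=3.5,fy=3.5,interpolation=2))"
```

```text
clock: 4.32
tcp_pos: [0.6568, 0.0182, 0.0413]
orientation: [-0.005, -0.061, 0.998, -0.0]
wrist_force: [-0.5, 0.3, -1.8]
finger_gap: 0.0431
t4.32 p [0.6568 0.0182 0.0413] jaw 97.0 tilt [-0.009 -0.001] F [-0.5  0.3 -1.8] gap 0.0431
shift mm [-3.3 -1.2 19.2] spin -0.0
```

View pics/s2.png

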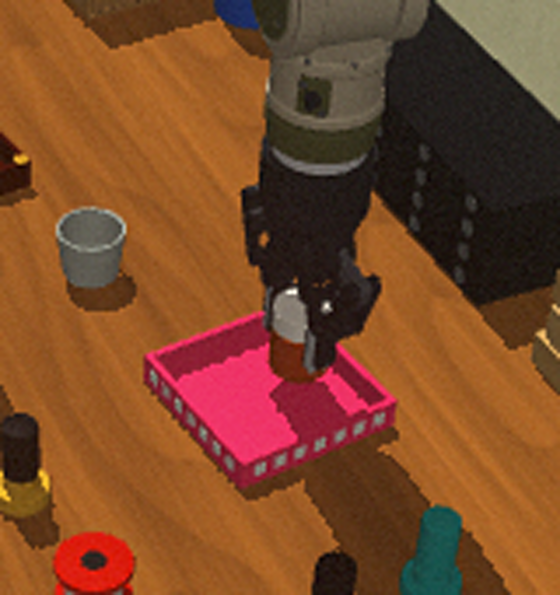

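The jar hangs upright over the basket's far half, at crop (297,350). Lowering in small steps while watching the force.

```bash
python3 -m inch '[[[-0.002,-0.001,0.006],0],[[-0.0033,-0.0012,0.012],0],[[-0.0033,-0.0012,0.017],0],[[-0.0033,-0.0012,0.0185],0],[[-0.0033,-0.0012,0.0185],0]]'; python3 -m inch '[[[0,0,0.0004],0],[[0,0,0.0008],0],[[0,0,0.0012],0],[[0,0,0.0012],0]]';python3 go.py .660 .0174 .0205 97
```

```text
clock: 4.78
tcp_pos: [0.6602, 0.0174, 0.0228]
orientation: [-0.005, -0.061, 0.998, -0.0]
wrist_force: [0.6, -0.3, -1.5]
finger_gap: 0.0433
clock: 5.12
tcp_pos: [0.6604, 0.0173, 0.0219]
orientation: [-0.004, -0.061, 0.998, -0.0]
wrist_force: [-0.1, -0.5, 0.1]
finger_gap: 0.0432
t5.12 p [0.6604 0.0173 0.0219] jaw 97.0 tilt [-0.009 -0.001] F [-0.1 -0.5  0.1] gap 0.0432
shift mm [0.3 0.1 1.4] spin -0.0
```

```bash
for i in 1 2; do echo; done; python3 -m inch '[[[0,0,0.0004],0],[[0,0,0.0008],0],[[0,0,0.0008],0]]';python3 -m inch '[[[0,0,0.0004],0],[[0,0,0.0008],0],[[0,0,0.0008],0]]'
```

```text
clock: 5.37
tcp_pos: [0.6604, 0.0173, 0.0211]
orientation: [-0.004, -0.061, 0.998, -0.0]
wrist_force: [0.9, -0.6, -1.9]
finger_gap: 0.0431
clock: 5.62
tcp_pos: [0.6604, 0.0173, 0.0207]
orientation: [-0.004, -0.061, 0.998, -0.0]
wrist_force: [0.1, 0.1, 1.6]
finger_gap: 0.0433
```

Contact: the descent stalled at 0.0207, as expected. Releasing.

```bash
python3 -m inch '[[[0,0,0.0003],0],[[0,0,0.0003],0]]'; python3 -m inch '[[[0,0,0],0],[[0,0,0],0],[[0,0,0],0],[[0,0,0],0],[[0,0,0],0]]' 0.3;  python3 -m inch '[[[0,0,-0.015],0],[[0,0,-0.04],0],[[0,0,-0.075],0],[[0,0,-0.1],0],[[0,0,-0.1],0]]'; python3 go.py .440 .114 .125 97
```

```text
clock: 5.78
tcp_pos: [0.6604, 0.0173, 0.0207]
orientation: [-0.004, -0.061, 0.998, -0.0]
wrist_force: [-0.9, 0.0, 2.9]
finger_gap: 0.0434
clock: 6.2
tcp_pos: [0.6605, 0.0173, 0.0205]
orientation: [-0.004, -0.061, 0.998, -0.0]
wrist_force: [0.1, -0.2, -0.4]
finger_gap: 0.0597
clock: 6.62
tcp_pos: [0.6649, 0.0172, 0.1272]
orientation: [0.001, -0.061, 0.998, -0.001]
wrist_force: [1.6, -0.9, 1.7]
finger_gap: 0.0597
t6.62 p [0.6649 0.0172 0.1272] jaw 97.0 tilt [ 0.002 -0.002] F [ 1.6 -0.9  1.7] gap 0.0597
shift mm [211.5 123.4   1.5] spin -0.0
```

```bash
python3 -m inch '[[[0.03,0.0175,0],0],[[0.06,0.035,0],0],[[0.09,0.0525,0],0],[[0.12,0.07,0],0],[[0.15,0.0875,0],0]]' 0;  python3 -m inch '[[[0.027,0.0155,0],0],[[0.045,0.026,0],0],[[0.057,0.033,0],0],[[0.0615,0.036,0],0],[[0.0615,0.036,0],0]]';python3 go.py .440 .114 .045 97
```

```text
clock: 7.03
tcp_pos: [0.5037, 0.0862, 0.1262]
orientation: [0.001, -0.061, 0.998, -0.001]
wrist_force: [0.2, 0.6, 0.2]
finger_gap: 0.0858
clock: 7.45
tcp_pos: [0.438, 0.1149, 0.1262]
orientation: [0.001, -0.061, 0.998, -0.001]
wrist_force: [-0.3, -0.1, 0.0]
finger_gap: 0.0857
t7.45 p [0.438  0.1149 0.1262] jaw 97.0 tilt [ 0.002 -0.002] F [-0.3 -0.1  0. ] gap 0.0857
shift mm [-1.7 -0.9 81.2] spin -0.0
```

```bash
python3 -m inch '[[[-0.002,-0.001,0.02],0],[[-0.004,-0.001,0.042],0],[[-0.005,-0.001,0.062],0],[[-0.006,-0.001,0.075],0],[[-0.006,-0.001,0.08],0]]'; python3 go.py .440 .114 .015 97
```

```text
clock: 7.87
tcp_pos: [0.4449, 0.1138, 0.0442]
orientation: [0.0, -0.061, 0.998, -0.001]
wrist_force: [0.2, -0.8, 0.5]
finger_gap: 0.0856
t7.87 p [0.4449 0.1138 0.0442] jaw 96.9 tilt [ 0.001 -0.003] F [ 0.2 -0.8  0.5] gap 0.0856
shift mm [ 4.9  0.9 29.2] spin -0.1
```

```bash
python3 -m inch '[[[0.003,0.0005,0.01],0],[[0.0049,0.0009,0.02],0],[[0.0049,0.0009,0.0292],0],[[0.0049,0.0009,0.0292],0],[[0.0049,0.0009,0.0292],0]]';  for i in 1 2; do python3 -m inch '[[[0,0,0],0],[[0,0,0],0],[[0,0,0],0],[[0,0,0],0],[[0,0,0],0]]' 1 40; done; python3 -m inch '[[[0,0,-0.015],0],[[0,0,-0.04],0],[[0,0,-0.075],0],[[0,0,-0.1],0],[[0,0,-0.1],0]]'; python3 go.py .604 .0106 .125 97
```

```text
clock: 8.28
tcp_pos: [0.4406, 0.1138, 0.0149]
orientation: [0.0, -0.06, 0.998, -0.001]
wrist_force: [-0.5, 0.4, 0.6]
finger_gap: 0.0854
clock: 8.7
tcp_pos: [0.4413, 0.1139, 0.0157]
orientation: [0.001, -0.06, 0.998, -0.001]
wrist_force: [-0.0, -1.0, 5.2]
finger_gap: 0.0432
clock: 9.12
tcp_pos: [0.4412, 0.114, 0.0157]
orientation: [0.001, -0.06, 0.998, -0.001]
wrist_force: [0.3, 0.3, 1.4]
finger_gap: 0.043
clock: 9.53
tcp_pos: [0.4443, 0.1145, 0.1204]
orientation: [0.005, -0.06, 0.998, -0.001]
wrist_force: [1.2, 0.6, -0.6]
finger_gap: 0.0428
t9.53 p [0.4443 0.1145 0.1204] jaw 96.9 tilt [ 0.01  -0.002] F [ 1.2  0.6 -0.6] gap 0.0428
shift mm [-146.  -122.4   -2.8] spin -0.1
```

```bash
python3 -m inch '[[[-0.015,-0.013,0],0],[[-0.038,-0.032,0],0],[[-0.061,-0.051,0],0],[[-0.084,-0.07,0],0],[[-0.107,-0.09,0],0]]';  python3 -m inch '[[[-0.016,-0.013,0],0],[[-0.027,-0.022,0],0],[[-0.035,-0.028,0],0],[[-0.035,-0.028,0],0]]';python3 go.py .604 .0106 .045 97
```

```text
clock: 9.95
tcp_pos: [0.5618, 0.0374, 0.1205]
orientation: [0.004, -0.061, 0.998, -0.001]
wrist_force: [0.6, 0.2, 0.4]
finger_gap: 0.0434
clock: 10.28
tcp_pos: [0.6009, 0.0128, 0.1196]
orientation: [0.004, -0.06, 0.998, -0.001]
wrist_force: [-0.9, 0.6, -0.6]
finger_gap: 0.0431
t10.28 p [0.6009 0.0128 0.1196] jaw 96.9 tilt [ 0.008 -0.002] F [-0.9  0.6 -0.6] gap 0.0431
shift mm [-2.2 -2.4 74.6] spin -0.1
```

```bash
python3 -m inch '[[[0,-0.001,0.015],0],[[-0.001,-0.0024,0.033],0],[[-0.001,-0.0024,0.053],0],[[-0.001,-0.0024,0.068],0],[[-0.0022,-0.0024,0.0746],0]]'; python3 go.py .604 .0106 .0225 97
```

```text
clock: 10.7
tcp_pos: [0.6008, 0.0116, 0.0422]
orientation: [0.001, -0.06, 0.998, -0.001]
wrist_force: [0.0, -0.1, -0.8]
finger_gap: 0.043
t10.70 p [0.6008 0.0116 0.0422] jaw 96.9 tilt [ 0.003 -0.001] F [ 0.  -0.1 -0.8] gap 0.0430
shift mm [-3.  -1.3 19.7] spin -0.1
```

```bash
python3 -m inch '[[[-0.002,-0.001,0.006],0],[[-0.003,-0.0013,0.012],0],[[-0.003,-0.0013,0.017],0],[[-0.003,-0.0013,0.0195],0],[[-0.003,-0.0013,0.0195],0]]'; for i in 1 2 3; do python3 -m inch '[[[0,0,0.0004],0],[[0,0,0.0008],0],[[0,0,0.0008],0]]';done
```

```text
clock: 11.12
tcp_pos: [0.6039, 0.0107, 0.0226]
orientation: [0.001, -0.06, 0.998, -0.001]
wrist_force: [-0.0, -0.2, -1.2]
finger_gap: 0.0427
clock: 11.37
tcp_pos: [0.6042, 0.0106, 0.0222]
orientation: [0.002, -0.06, 0.998, -0.001]
wrist_force: [0.2, 0.0, -0.9]
finger_gap: 0.0435
clock: 11.62
tcp_pos: [0.6043, 0.0106, 0.0215]
orientation: [0.002, -0.06, 0.998, -0.001]
wrist_force: [-0.0, -0.2, -1.0]
finger_gap: 0.0433
clock: 11.87
tcp_pos: [0.6044, 0.0106, 0.0208]
orientation: [0.002, -0.06, 0.998, -0.001]
wrist_force: [-0.1, -0.3, -0.8]
finger_gap: 0.043
```

```bash
python3 -m inch '[[[0,0,0.0004],0],[[0,0,0.0007],0],[[0,0,0.0007],0]]'; python3 -m inch '[[[0,0,0],0],[[0,0,0],0],[[0,0,0],0],[[0,0,0],0],[[0,0,0],0]]' 0.3;  python3 -m inch '[[[0,0,-0.015],0],[[0,0,-0.04],0],[[0,0,-0.075],0],[[0,0,-0.1],0],[[0,0,-0.1],0]]'; python3 go.py .4345 -.0078 .13 98.7
```

```text
clock: 12.12
tcp_pos: [0.6045, 0.0106, 0.0207]
orientation: [0.002, -0.06, 0.998, -0.001]
wrist_force: [-2.0, 1.0, 4.8]
finger_gap: 0.0432
clock: 12.53
tcp_pos: [0.6045, 0.0106, 0.0205]
orientation: [0.002, -0.06, 0.998, -0.001]
wrist_force: [0.7, -0.1, 0.2]
finger_gap: 0.0599
clock: 12.95
tcp_pos: [0.6077, 0.0104, 0.1266]
orientation: [0.007, -0.06, 0.998, -0.002]
wrist_force: [-0.0, 0.2, -0.0]
finger_gap: 0.0597
t12.95 p [0.6077 0.0104 0.1266] jaw 96.9 tilt [ 0.013 -0.002] F [-0.   0.2 -0. ] gap 0.0597
shift mm [174.1   2.8  -5.7] spin -1.8
```

```bash
python3 -m inch '[[[0.036,0.0005,-0.001],0],[[0.072,0.001,-0.002],-0.8],[[0.108,0.0015,-0.003],-1.8],[[0.14,0.002,-0.004],-1.8],[[0.16,0.0025,-0.005],-1.8]]' 0.15;  python3 -m inch '[[[0.006,0,0],0],[[0.010,0,0],0],[[0.01,0,0],0]]';python3 go.py .4345 -.0078 .06 98.7; python3 -c "
from h import *
c=cam('side');cv2.imwrite('pics/s3.png',cv2.resize(c['image'][150:310,220:440,::-1],None,fx=3.5,fy=3.5,interpolation=2))"
```

```text
clock: 13.37
tcp_pos: [0.4445, -0.0061, 0.1286]
orientation: [0.005, -0.076, 0.997, -0.001]
wrist_force: [-0.9, 0.3, -0.4]
finger_gap: 0.0729
clock: 13.62
tcp_pos: [0.4348, -0.0078, 0.1286]
orientation: [0.005, -0.076, 0.997, -0.001]
wrist_force: [0.0, -0.5, -0.2]
finger_gap: 0.0727
t13.62 p [ 0.4348 -0.0078  0.1286] jaw 98.7 tilt [ 0.011 -0.002] F [ 0.  -0.5 -0.2] gap 0.0727
shift mm [ 1.   0.3 68.6] spin -0.0
```

View pics/s3.png

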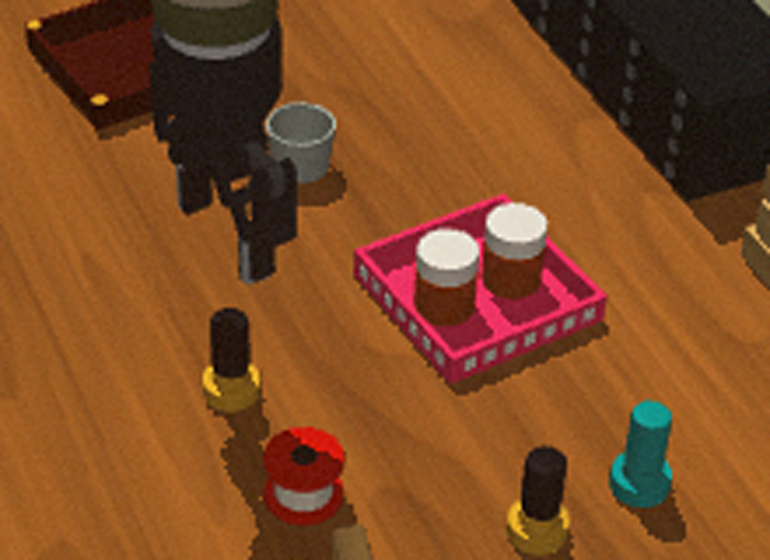

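Both jars stand upright in the basket, at crop (447,275) and (515,250). The gripper is above the punch at (230,360). Descending.

```bash
python3 -m inch '[[[0.001,0,0.015],0],[[0.001,0,0.033],0],[[0.001,0,0.05],0],[[0.001,0,0.063],0],[[0.001,0,0.068],0]]'; python3 go.py .4345 -.0078 .03 98.7
```

```text
clock: 14.08
tcp_pos: [0.4361, -0.008, 0.0589]
orientation: [0.005, -0.076, 0.997, -0.001]
wrist_force: [-1.2, -0.6, -0.3]
finger_gap: 0.0729
t14.08 p [ 0.4361 -0.008   0.0589] jaw 98.7 tilt [ 0.01  -0.002] F [-1.2 -0.6 -0.3] gap 0.0729
shift mm [ 1.8  0.5 28.8] spin 0.0
```

```bash
python3 -m inch '[[[0.0018,0.0005,0.01],0],[[0.0018,0.0005,0.02],0],[[0.0018,0.0005,0.0288],0],[[0.0018,0.0005,0.0288],0],[[0.0018,0.0005,0.0288],0]]';  for i in 1 2; do python3 -m inch '[[[0,0,0],0],[[0,0,0],0],[[0,0,0],0],[[0,0,0],0],[[0,0,0],0]]' 1 45; done; python3 -m inch '[[[0,0,-0.015],0],[[0,0,-0.035],0],[[0,0,-0.06],0],[[0,0,-0.08],0],[[0,0,-0.09],0]]'; python3 go.py .5237 .3817 .14 98.7
```

```text
clock: 14.5
tcp_pos: [0.4348, -0.0078, 0.0298]
orientation: [0.005, -0.076, 0.997, -0.001]
wrist_force: [0.5, 0.5, -0.0]
finger_gap: 0.0726
clock: 14.92
tcp_pos: [0.4353, -0.0078, 0.0304]
orientation: [0.005, -0.076, 0.997, -0.001]
wrist_force: [-0.5, 0.7, 2.6]
finger_gap: 0.0248
clock: 15.33
tcp_pos: [0.4352, -0.0078, 0.0304]
orientation: [0.005, -0.076, 0.997, -0.001]
wrist_force: [-0.6, 1.3, 0.9]
finger_gap: 0.0253
clock: 15.75
tcp_pos: [0.4353, -0.0079, 0.1226]
orientation: [0.006, -0.076, 0.997, -0.001]
wrist_force: [0.7, -1.3, -2.4]
finger_gap: 0.0252
t15.75 p [ 0.4353 -0.0079  0.1226] jaw 98.7 tilt [ 0.013 -0.002] F [ 0.7 -1.3 -2.4] gap 0.0252
shift mm [-146.7  371.6  -17.1] spin 0.0
```

```bash
python3 -m inch '[[[-0.006,0.015,-0.005],0],[[-0.018,0.045,-0.01],0],[[-0.032,0.08,-0.015],0],[[-0.046,0.117,-0.017],0],[[-0.06,0.153,-0.017],0]]'; python3 -m inch '[[[-0.014,0.036,0],0],[[-0.028,0.072,0],0],[[-0.042,0.107,0],0],[[-0.056,0.142,0],0],[[-0.066,0.168,0],0]]';python3 go.py .5237 .3817 .14 98.7
```

```text
clock: 16.17
tcp_pos: [0.4715, 0.154, 0.1402]
orientation: [0.007, -0.076, 0.997, -0.001]
wrist_force: [0.4, 0.0, -1.7]
finger_gap: 0.0248
clock: 16.58
tcp_pos: [0.5115, 0.333, 0.1397]
orientation: [0.007, -0.076, 0.997, -0.001]
wrist_force: [0.8, -0.8, -1.2]
finger_gap: 0.0252
t16.58 p [0.5115 0.333  0.1397] jaw 98.8 tilt [ 0.014 -0.002] F [ 0.8 -0.8 -1.2] gap 0.0252
shift mm [-19.5  46.2  -0.2] spin 0.1
```

```bash
python3 -m inch '[[[-0.01,0.022,0],0],[[-0.016,0.037,0],0],[[-0.0195,0.0462,0],0],[[-0.0195,0.0462,0],0],[[-0.0195,0.0462,0],0]]';python3 -m inch '[[[0,0,0.015],0],[[0,0,0.035],0],[[0,0,0.055],0],[[0,0,0.072],0],[[0,0,0.08],0]]'; python3 go.py .5237 .3817 .0375 98.7
```

```text
clock: 17.0
tcp_pos: [0.5232, 0.3812, 0.1391]
orientation: [0.006, -0.077, 0.997, -0.002]
wrist_force: [-0.0, -0.6, -2.6]
finger_gap: 0.0256
clock: 17.42
tcp_pos: [0.5226, 0.3784, 0.0567]
orientation: [0.004, -0.076, 0.997, -0.003]
wrist_force: [-1.0, -0.1, -1.9]
finger_gap: 0.025
t17.42 p [0.5226 0.3784 0.0567] jaw 98.7 tilt [ 0.009 -0.005] F [-1.  -0.1 -1.9] gap 0.0250
shift mm [-1.4  3.3 19.2] spin -0.0
```

```bash
python3 -m inch '[[[-0.001,0.002,0.006],0],[[-0.0014,0.0033,0.012],0],[[-0.0014,0.0033,0.017],0],[[-0.0014,0.0033,0.019],0],[[-0.0014,0.0033,0.019],0]]'; for i in 1 2 3; do python3 -m inch '[[[0,0,0.0004],0],[[0,0,0.0008],0],[[0,0,0.0008],0]]';done
```

```text
clock: 17.83
tcp_pos: [0.5238, 0.3817, 0.0377]
orientation: [0.004, -0.076, 0.997, -0.003]
wrist_force: [0.7, -0.6, -1.0]
finger_gap: 0.0251
clock: 18.08
tcp_pos: [0.5241, 0.382, 0.0374]
orientation: [0.005, -0.076, 0.997, -0.003]
wrist_force: [0.3, 0.1, -1.2]
finger_gap: 0.025
clock: 18.33
tcp_pos: [0.5241, 0.3821, 0.0367]
orientation: [0.005, -0.076, 0.997, -0.003]
wrist_force: [0.3, -0.5, -1.8]
finger_gap: 0.0252
clock: 18.58
tcp_pos: [0.5241, 0.382, 0.0358]
orientation: [0.005, -0.076, 0.997, -0.003]
wrist_force: [-1.0, 0.1, -2.0]
finger_gap: 0.0244
```

```bash
python3 -m inch '[[[0,0,0.0004],0],[[0,0,0.0007],0],[[0,0,0.0007],0]]'; python3 -m inch '[[[0,0,0],0],[[0,0,0],0]]'
```

```text
clock: 18.83
tcp_pos: [0.5241, 0.382, 0.0355]
orientation: [0.005, -0.076, 0.997, -0.003]
wrist_force: [-1.3, -0.0, 1.2]
finger_gap: 0.025
clock: 19.0
tcp_pos: [0.5242, 0.3821, 0.0355]
orientation: [0.005, -0.076, 0.997, -0.003]
wrist_force: [-0.2, 0.4, -0.5]
finger_gap: 0.0252
```

```bash
python3 -m inch '[[[0,0,0],0],[[0,0,0],0],[[0,0,0],0],[[0,0,0],0],[[0,0,0],0]]' 0.5;  python3 -m inch '[[[0,0,-0.015],0],[[0,0,-0.04],0],[[0,0,-0.075],0],[[0,0,-0.1],0],[[0,0,-0.1],0]]'; python3 go.py .5695 -.1990 .135 90;python3 -c "
from h import *
c=cam('side');cv2.imwrite('pics/s4.png',cv2.resize(c['image'][60:240,180:380,::-1],None,fx=3.3,fy=3.3,interpolation=2))"
```

```text
clock: 19.42
tcp_pos: [0.5242, 0.3821, 0.0355]
orientation: [0.005, -0.076, 0.997, -0.003]
wrist_force: [-0.0, 0.2, 0.2]
finger_gap: 0.043
clock: 19.83
tcp_pos: [0.5263, 0.3844, 0.1422]
orientation: [0.01, -0.076, 0.997, -0.0]
wrist_force: [0.8, 1.1, 0.3]
finger_gap: 0.0429
t19.83 p [0.5263 0.3844 0.1422] jaw 98.7 tilt [0.019 0.001] F [0.8 1.1 0.3] gap 0.0429
shift mm [  45.6 -583.2    7.7] spin 8.7
```

View pics/s4.png

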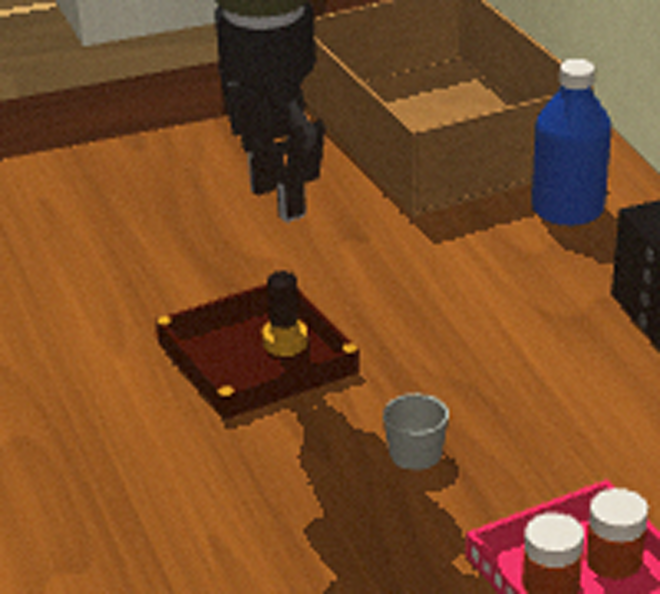

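The first punch stands upright in the tray, at crop (284,315). On to the second.

```bash
python3 -m inch '[[[0.003,-0.037,0],2],[[0.006,-0.077,0],4],[[0.009,-0.117,0],6],[[0.012,-0.157,0],8.7],[[0.015,-0.197,0],8.7]]' 0.15; python3 go.py .5695 -.1990 .135 90
```

```text
clock: 20.3
tcp_pos: [0.5394, 0.1851, 0.1387]
orientation: [0.008, 0.001, 1.0, -0.001]
wrist_force: [0.5, 0.8, 0.3]
finger_gap: 0.0728
t20.30 p [0.5394 0.1851 0.1387] jaw 89.9 tilt [ 0.015 -0.001] F [0.5 0.8 0.3] gap 0.0728
shift mm [ -30.6 -384.1    4.6] spin -0.1
```

```bash
python3 -m inch '[[[-0.003,-0.04,0],0],[[-0.006,-0.08,0],0],[[-0.009,-0.12,0],0],[[-0.012,-0.16,0],0],[[-0.015,-0.2,0],0]]'; python3 -m inch '[[[-0.003,-0.04,0],0],[[-0.006,-0.08,0],0],[[-0.009,-0.12,0],0],[[-0.012,-0.155,0],0],[[-0.015,-0.18,0],0]]'; python3 -m inch '[[[0,0,0],0],[[0,0,0],0]]';python3 go.py .5695 -.1990 .06 90
```

```text
clock: 20.72
tcp_pos: [0.5531, -0.0166, 0.138]
orientation: [0.007, 0.001, 1.0, -0.0]
wrist_force: [0.9, -0.4, 0.5]
finger_gap: 0.0725
clock: 21.13
tcp_pos: [0.5671, -0.1998, 0.1371]
orientation: [0.006, 0.002, 1.0, -0.0]
wrist_force: [0.8, 1.6, -1.1]
finger_gap: 0.0728
clock: 21.3
tcp_pos: [0.5662, -0.2014, 0.1354]
orientation: [0.005, 0.004, 1.0, 0.0]
wrist_force: [0.1, 1.8, -0.2]
finger_gap: 0.0726
t21.30 p [ 0.5662 -0.2014  0.1354] jaw 89.6 tilt [0.01 0.  ] F [ 0.1  1.8 -0.2] gap 0.0726
shift mm [-2.5  2.4 75.4] spin -0.4
```

```bash
python3 -m inch '[[[-0.001,0.001,0.015],0],[[-0.002,0.0024,0.033],0],[[-0.0025,0.0024,0.053],0],[[-0.0025,0.0024,0.068],0],[[-0.0025,0.0024,0.073],0]]'; python3 go.py .5695 -.1990 .03 90
```

```text
clock: 21.72
tcp_pos: [0.5672, -0.196, 0.0592]
orientation: [0.002, 0.003, 1.0, 0.002]
wrist_force: [-0.9, -0.3, 0.3]
finger_gap: 0.0727
t21.72 p [ 0.5672 -0.196   0.0592] jaw 89.7 tilt [0.005 0.003] F [-0.9 -0.3  0.3] gap 0.0727
shift mm [-2.2 -3.1 29.2] spin -0.3
```

```bash
python3 -m inch '[[[-0.0022,-0.0031,0.01],0],[[-0.0022,-0.0031,0.02],0],[[-0.0022,-0.0031,0.0292],0],[[-0.0022,-0.0031,0.0292],0],[[-0.0022,-0.0031,0.0292],0]]';  for i in 1 2; do python3 -m inch '[[[0,0,0],0],[[0,0,0],0],[[0,0,0],0],[[0,0,0],0],[[0,0,0],0]]' 1 45; done; python3 -m inch '[[[0,0,-0.015],0],[[0,0,-0.035],0],[[0,0,-0.06],0],[[0,0,-0.085],0],[[0,0,-0.11],0]]'; python3 go.py .4683 .3733 .145 98.7
```

```text
clock: 22.13
tcp_pos: [0.5691, -0.1987, 0.0295]
orientation: [0.002, 0.003, 1.0, 0.002]
wrist_force: [-0.1, -0.8, -0.2]
finger_gap: 0.0722
clock: 22.55
tcp_pos: [0.5695, -0.199, 0.0302]
orientation: [0.003, 0.003, 1.0, 0.002]
wrist_force: [-0.4, 0.5, 2.7]
finger_gap: 0.025
clock: 22.97
tcp_pos: [0.5695, -0.199, 0.0303]
orientation: [0.002, 0.003, 1.0, 0.002]
wrist_force: [1.0, 0.7, 0.3]
finger_gap: 0.0249
clock: 23.38
tcp_pos: [0.5684, -0.199, 0.1406]
orientation: [0.002, 0.003, 1.0, 0.002]
wrist_force: [-0.2, -0.7, -2.9]
finger_gap: 0.0249
t23.38 p [ 0.5684 -0.199   0.1406] jaw 89.7 tilt [0.004 0.004] F [-0.2 -0.7 -2.9] gap 0.0249
shift mm [103.  571.9  -2.5] spin -9.0
```

```bash
python3 -m inch '[[[0.003,0.015,-0.002],-2],[[0.008,0.043,-0.004],-4],[[0.014,0.08,-0.005],-6],[[0.021,0.117,-0.005],-9],[[0.028,0.155,-0.005],-9]]'; python3 go.py .4683 .3733 .145 98.7
```

```text
clock: 23.8
tcp_pos: [0.5396, -0.0421, 0.1449]
orientation: [0.001, -0.077, 0.997, 0.002]
wrist_force: [0.5, -0.5, -2.7]
finger_gap: 0.0249
t23.80 p [ 0.5396 -0.0421  0.1449] jaw 98.8 tilt [0.002 0.005] F [ 0.5 -0.5 -2.7] gap 0.0249
shift mm [  6.7 421.4   1.7] spin 0.1
```

```bash
python3 -m inch '[[[0.001,0.038,0],0],[[0.001,0.077,0],0],[[0.002,0.116,0],0],[[0.003,0.155,0],0],[[0.003,0.194,0],0]]'; python3 -m inch '[[[0.001,0.038,0],0],[[0.001,0.077,0],0],[[0.002,0.116,0],0],[[0.003,0.15,0],0],[[0.003,0.175,0],0]]'; python3 go.py .4683 .3733 .145 98.7
```

```text
clock: 24.22
tcp_pos: [0.5047, 0.1513, 0.1445]
orientation: [-0.0, -0.078, 0.997, 0.002]
wrist_force: [0.9, 0.1, -1.1]
finger_gap: 0.0255
clock: 24.63
tcp_pos: [0.4721, 0.3266, 0.144]
orientation: [-0.001, -0.079, 0.997, 0.002]
wrist_force: [0.8, 0.6, -1.9]
finger_gap: 0.0248
t24.63 p [0.4721 0.3266 0.144 ] jaw 99.1 tilt [-0.003  0.005] F [ 0.8  0.6 -1.9] gap 0.0248
shift mm [-3.7 46.7 -0.8] spin 0.4
```

```bash
python3 -m inch '[[[-0.001,0.022,0],0],[[-0.003,0.037,0],0],[[-0.0037,0.0467,0],0],[[-0.0037,0.0467,0],0],[[-0.0037,0.0467,0],0]]';python3 -m inch '[[[0,0,0.015],0],[[0,0,0.035],0],[[0,0,0.055],0],[[0,0,0.075],0],[[0,0,0.085],0]]'; python3 go.py .4683 .3733 .0365 98.7
```

```text
clock: 25.05
tcp_pos: [0.4681, 0.3728, 0.1436]
orientation: [-0.001, -0.08, 0.997, 0.002]
wrist_force: [-0.1, -0.7, -2.4]
finger_gap: 0.0251
clock: 25.47
tcp_pos: [0.4671, 0.3705, 0.0562]
orientation: [-0.003, -0.078, 0.997, 0.001]
wrist_force: [0.2, 0.4, -1.9]
finger_gap: 0.0248
t25.47 p [0.4671 0.3705 0.0562] jaw 99.0 tilt [-0.006  0.001] F [ 0.2  0.4 -1.9] gap 0.0248
shift mm [-1.8  2.5 19.7] spin 0.3
```

```bash
python3 -m inch '[[[-0.001,0.002,0.006],0],[[-0.0018,0.0025,0.012],0],[[-0.0018,0.0025,0.017],0],[[-0.0018,0.0025,0.0195],0],[[-0.0018,0.0025,0.0195],0]]'; for i in 1 2 3; do python3 -m inch '[[[0,0,0.0004],0],[[0,0,0.0008],0],[[0,0,0.0008],0]]';done
```

```text
clock: 25.88
tcp_pos: [0.4685, 0.3733, 0.0367]
orientation: [-0.003, -0.078, 0.997, 0.001]
wrist_force: [-0.3, -0.1, -1.9]
finger_gap: 0.0251
clock: 26.13
tcp_pos: [0.4688, 0.3736, 0.0365]
orientation: [-0.003, -0.079, 0.997, 0.001]
wrist_force: [-0.1, -0.4, -2.1]
finger_gap: 0.0249
clock: 26.38
tcp_pos: [0.4688, 0.3737, 0.0358]
orientation: [-0.002, -0.079, 0.997, 0.001]
wrist_force: [0.6, -0.6, -1.7]
finger_gap: 0.0252
clock: 26.63
tcp_pos: [0.4689, 0.3737, 0.0354]
orientation: [-0.002, -0.079, 0.997, 0.001]
wrist_force: [-1.2, -0.2, 1.5]
finger_gap: 0.0248
```

```bash
python3 -m inch '[[[0,0,0],0],[[0,0,0],0],[[0,0,0],0],[[0,0,0],0],[[0,0,0],0]]' 0.5;  python3 -m inch '[[[0,0,-0.015],0],[[0,0,-0.04],0],[[0,0,-0.075],0],[[0,0,-0.1],0],[[0,0,-0.1],0]]'; python3 go.py .4327 -.2188 .135 -12.3;python3 -c "
from h import *
c=cam('top');cv2.imwrite('pics/t5.png',c['image'][160:345,130:550,::-1].repeat(1,0) if 0 else cv2.resize(c['image'][160:345,130:550,::-1],None,fx=1.9,fy=1.9,interpolation=2))"
```

```text
clock: 27.05
tcp_pos: [0.469, 0.3738, 0.0354]
orientation: [-0.002, -0.079, 0.997, 0.001]
wrist_force: [-0.0, -0.5, -0.8]
finger_gap: 0.0428
clock: 27.47
tcp_pos: [0.4725, 0.3754, 0.1416]
orientation: [0.002, -0.079, 0.997, 0.003]
wrist_force: [0.4, 0.6, 0.6]
finger_gap: 0.0426
t27.47 p [0.4725 0.3754 0.1416] jaw 99.0 tilt [0.004 0.007] F [0.4 0.6 0.6] gap 0.0426
shift mm [ 132.5 -580.7    2.1] spin -68.7
```

View pics/t5.png

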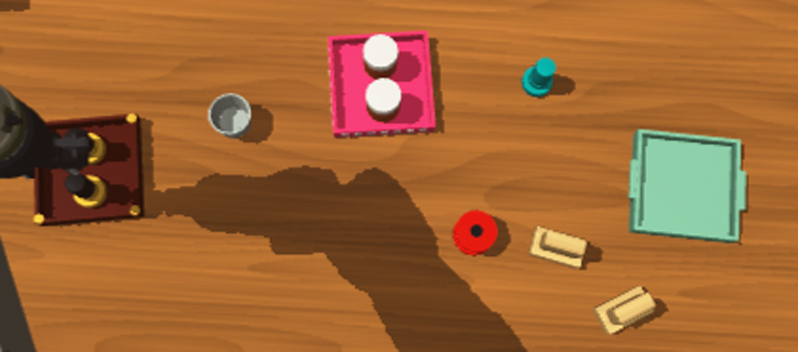

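Both punches stand in the tray, at crop (92,148) and (88,190); both jars are in the basket. Cup (231,115) and spool (476,232) are unmoved. Now the tamper at crop (559,245).

```bash
python3 -m inch '[[[0.008,-0.036,0],-7],[[0.017,-0.074,0],-14],[[0.025,-0.112,0],-21],[[0.034,-0.15,0],-28],[[0.043,-0.19,0],-35]]' 0.15; python3 go.py .4327 -.2188 .135 -12.3
```

```text
clock: 27.93
tcp_pos: [0.4582, 0.1851, 0.1367]
orientation: [0.001, -0.369, 0.929, 0.002]
wrist_force: [0.5, 0.3, 0.7]
finger_gap: 0.0729
t27.93 p [0.4582 0.1851 0.1367] jaw 133.3 tilt [-0.     0.005] F [0.5 0.3 0.7] gap 0.0729
shift mm [ 295.6 -276.4   -0.4] spin -34.4
```

```bash
python3 -m inch '[[[0.028,-0.026,0],-7],[[0.056,-0.052,0],-14],[[0.084,-0.078,0],-21],[[0.112,-0.104,0],-28],[[0.14,-0.13,0],-34.4]]'; python3 go.py .4327 -.2188 .135 -12.3
```

```text
clock: 28.35
tcp_pos: [0.4457, 0.0087, 0.1348]
orientation: [0.001, -0.601, 0.799, 0.003]
wrist_force: [1.1, -0.1, -0.2]
finger_gap: 0.0727
t28.35 p [0.4457 0.0087 0.1348] jaw 163.9 tilt [-0.002  0.006] F [ 1.1 -0.1 -0.2] gap 0.0727
shift mm [222.2 -50.6  -1.4] spin -3.8
```

```bash
python3 -m inch '[[[0.039,-0.009,0],-2],[[0.078,-0.018,0],-3.8],[[0.117,-0.027,0],-3.8],[[0.155,-0.036,0],-3.8],[[0.185,-0.043,0],-3.8]]';python3 -m inch '[[[0.015,-0.003,0],0],[[0.02,-0.004,0],0],[[0.02,-0.004,0],0]]'; python3 go.py .4327 -.2188 .06 -12.3
```

```text
clock: 28.77
tcp_pos: [0.4347, -0.1834, 0.1328]
orientation: [0.001, -0.627, 0.779, 0.003]
wrist_force: [0.3, -0.5, -1.1]
finger_gap: 0.0725
clock: 29.02
tcp_pos: [0.4336, -0.2047, 0.1317]
orientation: [0.001, -0.626, 0.78, 0.004]
wrist_force: [0.4, -0.2, 0.1]
finger_gap: 0.0726
t29.02 p [ 0.4336 -0.2047  0.1317] jaw 167.4 tilt [-0.004  0.007] F [ 0.4 -0.2  0.1] gap 0.0726
shift mm [14.3 -2.5 71.6] spin -0.3
```

```bash
python3 -m inch '[[[0.01,-0.001,0.01],0],[[0.0143,-0.0025,0.025],0],[[0.0143,-0.0025,0.045],0],[[0.0143,-0.0025,0.062],0],[[0.0143,-0.0025,0.07],0]]'; python3 go.py .4327 -.2188 .0265 -12.3
```

```text
clock: 29.43
tcp_pos: [0.4311, -0.2167, 0.0587]
orientation: [0.0, -0.626, 0.78, 0.006]
wrist_force: [-0.6, 0.2, 0.5]
finger_gap: 0.0729
t29.43 p [ 0.4311 -0.2167  0.0587] jaw 167.5 tilt [-0.007  0.009] F [-0.6  0.2  0.5] gap 0.0729
shift mm [ 1.9 -2.3 32.2] spin -0.2
```

```bash
python3 -m inch '[[[0.0019,-0.0023,0.01],0],[[0.0019,-0.0023,0.02],0],[[0.0019,-0.0023,0.03],0],[[0.0019,-0.0023,0.0322],0],[[0.0019,-0.0023,0.0322],0]]';  for i in 1 2; do python3 -m inch '[[[0,0,0],0],[[0,0,0],0],[[0,0,0],0],[[0,0,0],0],[[0,0,0],0]]' 1 45; done; python3 -m inch '[[[0,0,-0.015],0],[[0,0,-0.035],0],[[0,0,-0.06],0],[[0,0,-0.085],0],[[0,0,-0.1],0]]'; python3 go.py .521 -.3797 .13 -3
```

```text
clock: 29.85
tcp_pos: [0.4321, -0.2181, 0.0257]
orientation: [-0.0, -0.626, 0.78, 0.007]
wrist_force: [0.8, 0.0, 1.1]
finger_gap: 0.0724
clock: 30.27
tcp_pos: [0.4328, -0.2185, 0.0264]
orientation: [0.0, -0.626, 0.78, 0.006]
wrist_force: [0.5, -0.5, 2.0]
finger_gap: 0.0194
clock: 30.68
tcp_pos: [0.4327, -0.2185, 0.0264]
orientation: [0.0, -0.626, 0.78, 0.006]
wrist_force: [0.7, 0.0, 0.9]
finger_gap: 0.0195
clock: 31.1
tcp_pos: [0.4341, -0.2199, 0.1286]
orientation: [0.0, -0.626, 0.78, 0.005]
wrist_force: [-0.0, -0.4, -1.7]
finger_gap: 0.0193
t31.10 p [ 0.4341 -0.2199  0.1286] jaw 167.6 tilt [-0.006  0.008] F [-0.  -0.4 -1.7] gap 0.0193
shift mm [ 137.3 -119.3   -3.2] spin -9.4
```

```bash
python3 -m inch '[[[0.015,-0.013,0],-2],[[0.04,-0.035,0],-4],[[0.065,-0.057,0],-6.5],[[0.09,-0.078,0],-9.4],[[0.113,-0.098,0],-9.4]]';python3 -m inch '[[[0.008,-0.014,0],0],[[0.016,-0.024,0],0],[[0.016,-0.024,0],0],[[0.016,-0.024,0],0]]'; python3 go.py .521 -.3797 .05 -3
```

```text
clock: 31.52
tcp_pos: [0.506, -0.3527, 0.1268]
orientation: [0.001, -0.689, 0.725, 0.005]
wrist_force: [0.1, 0.9, -0.6]
finger_gap: 0.0197
clock: 31.85
tcp_pos: [0.5288, -0.3698, 0.1255]
orientation: [0.001, -0.689, 0.725, 0.006]
wrist_force: [-0.2, -0.0, -1.0]
finger_gap: 0.0194
t31.85 p [ 0.5288 -0.3698  0.1255] jaw 177.1 tilt [-0.007  0.009] F [-0.2 -0.  -1. ] gap 0.0194
shift mm [10.9  6.7 75.5] spin 0.1
```

```bash
python3 -m inch '[[[0.006,0.004,0.012],0],[[0.0109,0.0067,0.03],0],[[0.0109,0.0067,0.05],0],[[0.0109,0.0067,0.066],0],[[0.0109,0.0067,0.0735],0]]'; python3 go.py .521 -.3797 .0325 -3; python3 -c "
from h import *
c=cam('side');cv2.imwrite('pics/s6.png',cv2.resize(c['image'][240:430,280:480,::-1],None,fx=3,fy=3,interpolation=2))"
```

```text
clock: 32.27
tcp_pos: [0.519, -0.3775, 0.0496]
orientation: [0.001, -0.689, 0.725, 0.008]
wrist_force: [0.0, 0.8, -1.2]
finger_gap: 0.0197
t32.27 p [ 0.519  -0.3775  0.0496] jaw 177.1 tilt [-0.01   0.013] F [ 0.   0.8 -1.2] gap 0.0197
shift mm [ 2.3 -2.3 17. ] spin 0.1
```

View pics/s6.png

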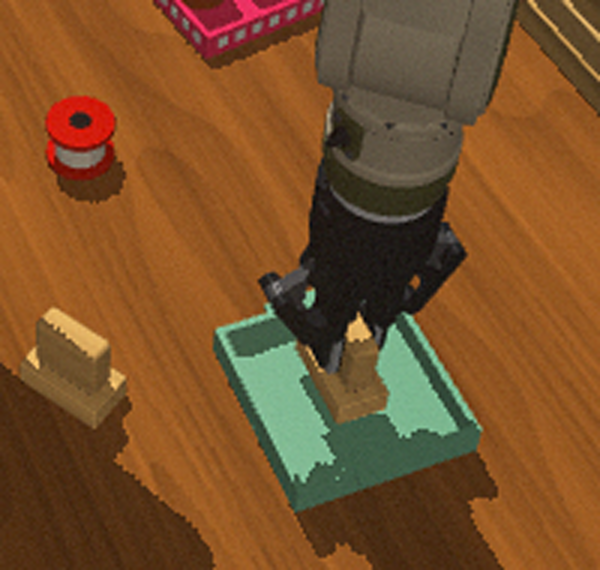

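The tamper hangs level over the middle of the green tub, at crop (350,385). Lowering.

```bash
python3 -m inch '[[[0.001,-0.001,0.006],0],[[0.0023,-0.0023,0.012],0],[[0.0023,-0.0023,0.015],0],[[0.0023,-0.0023,0.017],0],[[0.0023,-0.0023,0.017],0]]'; for i in 1 2; do python3 -m inch '[[[0,0,0.0004],0],[[0,0,0.0008],0],[[0,0,0.0008],0]]';done
```

```text
clock: 32.73
tcp_pos: [0.521, -0.3796, 0.0319]
orientation: [0.001, -0.689, 0.725, 0.008]
wrist_force: [-0.5, -0.3, -1.0]
finger_gap: 0.0198
clock: 32.98
tcp_pos: [0.5213, -0.3799, 0.0316]
orientation: [0.001, -0.689, 0.725, 0.008]
wrist_force: [0.1, -0.0, -0.4]
finger_gap: 0.0193
clock: 33.23
tcp_pos: [0.5215, -0.3799, 0.0315]
orientation: [0.001, -0.689, 0.725, 0.008]
wrist_force: [-1.5, 2.2, 3.1]
finger_gap: 0.0197
```

Contact, with 3 N up. Releasing and backing off.

```bash
python3 -m inch '[[[0,0,0],0],[[0,0,0],0],[[0,0,0],0],[[0,0,0],0],[[0,0,0],0]]' 0.5;  python3 -m inch '[[[0,0,-0.015],0],[[0,0,-0.04],0],[[0,0,-0.075],0],[[0,0,-0.11],0],[[0,0,-0.145],0]]'; python3 -m inch '[[[-0.03,0,-0.02],0],[[-0.06,0,-0.03],0],[[-0.1,0,-0.03],0],[[-0.14,0,-0.03],0],[[-0.17,0,-0.03],0]]'; python3 -m inch '[[[-0.02,0,0],0],[[-0.02,0,0],0],[[-0.02,0,0],0]]'; python3 - <<'E'
from h import *
c=cam('side'); cv2.imwrite('pics/s7.png',c['image'][:,:,::-1])
c=cam('top'); cv2.imwrite('pics/t7.png',cv2.resize(c['image'][160:345,130:550,::-1],None,fx=1.9,fy=1.9,interpolation=2))
R,t=c['R'],c['t']; vv,uu=np.mgrid[:480,:640]; d=c['depth']
W=(np.stack([(uu-c['cx'])/c['f']*d,(vv-c['cy'])/c['f']*d,d],-1)-t)@R
for n,p in dict(ja=(.66,.017),jb=(.604,.011),pa=(.524,.382),pb=(.469,.3735),tam=(.521,-.38),cup=(.572,.201),spool=(.4437,-.1137)).items():
    k=W[(np.hypot(W[...,0]-p[0],W[...,1]-p[1])<.03)&(d>0)]; zt=np.percentile(k[:,2],97); k=k[k[:,2]>zt-.006]; print(n,np.round(zt,4),np.round((k[:,:2].max(0)+k[:,:2].min(0))/2,4))
E
```

```text
clock: 33.65
tcp_pos: [0.5214, -0.3799, 0.0313]
orientation: [0.001, -0.689, 0.725, 0.008]
wrist_force: [0.4, -0.1, 0.3]
finger_gap: 0.0426
clock: 34.07
tcp_pos: [0.5225, -0.3814, 0.1775]
orientation: [0.001, -0.689, 0.725, 0.008]
wrist_force: [1.1, -0.9, -1.4]
finger_gap: 0.0426
clock: 34.48
tcp_pos: [0.5312, -0.2095, 0.21]
orientation: [0.001, -0.689, 0.725, 0.008]
wrist_force: [0.3, 0.3, -0.4]
finger_gap: 0.0424
clock: 34.73
tcp_pos: [0.5324, -0.1884, 0.2106]
orientation: [0.001, -0.69, 0.724, 0.008]
wrist_force: [0.3, -0.3, -0.4]
finger_gap: 0.0426
ja 0.0628 [0.6604 0.0167]
jb 0.0625 [0.6038 0.0099]
pa 0.0741 [0.5231 0.3808]
pb 0.0741 [0.4672 0.3723]Traceback (most recent call last):
  File "<stdin>", line 7, in <module>
    return _quantile_unchecked(
        a, q, axis, out, overwrite_input, method, keepdims, weights)
    return _ureduce(a,
                    func=_quantile_ureduce_func,
    ...<5 lines>...
                    overwrite_input=overwrite_input,
                    method=method)
    r = func(a, **kwargs)
    result = _quantile(arr,
                       quantiles=q,
    ...<2 lines>...
                       out=out,
                       weights=wgt)
    slices_having_nans = np.isnan(arr[-1, ...])
                                  ~~~^^^^^^^^^
IndexError: index -1 is out of bounds for axis 0 with size 0
```

View pics/s7.png

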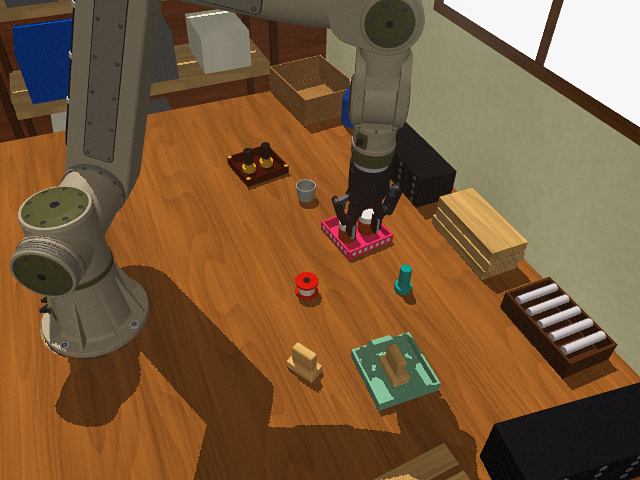

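View pics/t7.png

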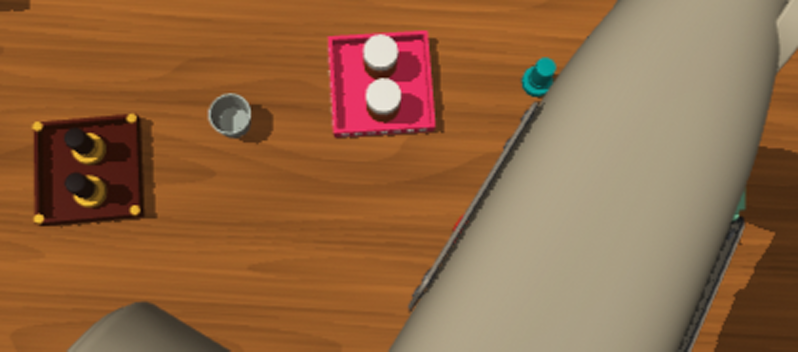

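Side view: the tamper stands upright in the tub (396,365), the punches in the tray (249,160) and (266,153). Spool (306,286) and cup (306,190) are where they started. Top view: jars and punches stand in their trays; the arm hides the tub. The measured tops of jars and punches are about 5 mm higher than at the start, so they rest on the tray floors. Handing in.

```bash
python3 -c "
from workcell import env
print(env.hand_in())"
```

```text
the job is handed in; nothing more can be done
None
```

I put both glue jars in the pink basket, then both black-handled punches in the wooden tray, then the left-hand tamper in the green tub. I lowered each one in steps of under 1 mm until it touched the floor before opening the fingers, and handed in at about 35 s on the robot's clock.

- **Jars and punches:** in the last pictures they stand upright in their trays. By depth, their tops sit about 5 mm higher than at the start, which matches a 5 mm tray floor.
- **Tamper:** the last side picture shows it standing upright in the tub. My script stopped with an error at this item because the arm hid the tub from the top camera. So its position, and those of the cup and spool after it in the list, were not measured at the end.
- **Things to leave alone:** the cup and spool look unmoved in the side picture, and so do the turquoise punch and the other tamper.
- **Forces:** the wrist readings I saw stayed around 5 N or less.

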